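Seat the carrier plate on its three-ball kinematic mount

TASK

The microscope's carrier plate belongs on its kinematic mount, but somebody left the green specimen standing between the locating balls: put that specimen upright in the white dish. Then slide the plate along the slideway, without ever lifting it off the mount, in under the two sprung rollers until all three balls sit in its grooves and the springs hold it fully home. Leave the other things standing round the mount where they are.

Things in the scene. Friction and masses are not known exactly. Their poses are not given: they have to be found in the camera images.
- kin_base: Fixed kinematic mount, grey deck 12 mm thick, x -195 to 80, y -75 to 75 mm. Origin: on the desk (z = 0) under the middle of the seat; x points along the slideway to the seat, the way the plate slides home; z up. Slideway: x -195 to -65 mm, full width, flat top at z = 20.5 mm, no fences. With the plate home its frame is parallel to this one, its origin at (0, 0, 16) mm.
- far_ball (a point): Top of the far one of three fixed steel balls of 20 mm diameter, tops at z = 20 mm, at (36, 0), (-24, 32) and (-24, -32) mm in the mount's frame. Ball, slideway, roller and plate surfaces are smooth (friction about 0.1 to 0.2).
- post_left (a point): Top of the left spring post (y > 0 of the mount), z = 78 mm; the posts stand at (-22, 62) and (-22, -62) mm, 18 mm across at the cap; on each a 20 mm blue block carries a black roller inwards over the seat.
- carrier_plate: Loose aluminium plate 120 (x) x 90 (y) x 12 mm, 0.35 to 0.7 kg. Origin: middle of its underside; x points to the front edge, which goes in first. Starts flat on the slideway, short of the balls, shifted sideways and turned a little. Underside flat but for three 90-degree V grooves, 16 mm wide, 8 mm deep, from the middle along y = 0 to the front edge and through (-24, 32) and (-24, -32) mm.
- push_lip (a point): Middle of the rear face of the plate's orange upright push lip, 24 mm above the underside, at (-60, 0) mm of the plate. The lip is 70 mm wide in y, 8 mm thick, flush with the plate's rear edge, and rises from the plate to 36 mm above its underside.
- cam_left (a point): Crest of the left brass roof-shaped cam on the plate, at (-10, 33) mm, 23 mm above the underside; its twin is at (-10, -33). Each 12 mm wide, x -40 to 11 mm. Pushed in, the cams lift the rollers (10 to 20 N of push, most some 10 to 18 mm short of home; let go there, it slips back), then they pull the plate home and down 4 mm into its grooves, if it is within about 5 mm sideways.
- specimen: Green resin specimen puck, 30 mm diameter, 19 mm tall, 30 to 55 g, loose; starts upright on the mount's deck (underside z = 12 mm) between the three balls. Origin: centre of its underside, z up.
- dish: White round dish, 64 mm across, 12 mm high, low thin rim, inner floor 2 mm above the desk, stays put (fixed). Origin: centre of its underside.
- roller_left (a joint): Lift of the left (y > 0 of the mount) sprung roller, m: 0 at its lower stop (roller underside at z = 32.5 mm, 12 mm diameter, spanning y 26 to 40 mm, x -28 to -16 mm), about 0.0025 with the plate home, about 0.01 when a cam's crest is under it. Spring: 4 N at 0, 300 N/m, pushes down.
- roller_right (a joint): The same for the right roller (y -40 to -26 mm).
- objective: spare white microscope objective, 28 mm across, 46 mm tall, stands upright on the desk near the mount; origin: centre of its underside. Bystander.
- loupe: black eyepiece loupe, 38 mm across, 34 mm tall; stands near the mount; origin: centre of its underside. Bystander.
- hex_block: hexagonal steel test block, about 51 mm across, 12 mm thick; lies near the mount; origin: centre of its underside. Bystander.
- black_specimen: black resin specimen puck, 40 mm across, 18 mm tall, on the desk near the mount; origin: centre of its underside. Bystander.
- bottle: brown dropper bottle, 34 mm across, 102 mm tall, light (70 g); stands on the desk beyond the seat end of the mount; origin: centre of its underside. Bystander.

How it is judged:
By the outcome, as a careful person would: the job done as asked, in the order asked, and still so for the second after the job is handed in, with the robot touching nothing.
It also fails if it takes over 67 s, if anything falls off the work surface, if the arm or the gripper's body presses on something with over 40 N, if the wrist force passes 120 N, or if a joint passes its speed limit or range.

ROBOT

A 7-joint arm with a two-finger parallel gripper is mounted at the origin on a cart in front of the work surface, level with it; the furniture and walls round the work are solid. World frame = base frame: x ahead of the robot, y to its left, z up, the work surface at z = 0. Lengths are in mm, angles in rad, forces in N, time in s.
With the tool pointing down it reaches from about 400 to 875 mm from the base axis. Payload 4.4 kg.
Tool frame: the origin (TCP) lies midway between the tips of the shut fingers; the grasp point (between the pads) lies 19 mm behind it (ctrl.grip_point_offset is the distance from the TCP to the grasp point, in mm); z points along the fingers, y is the line along which they close (so a half turn about z gives the same grasp; the last joint's range is limited). The gripper opens to 85 mm and grips with 20 to 120 N. Pads are 22 mm wide; open, the fingers measure 114 mm over their backs; the gripper's body (76 mm by 85 mm) begins 54 mm behind the grasp point. The pads swing forward as they close: fully open they stand 13 mm farther back than shut.
Start: joints at [-1.337, 0.628, 0.038, 1.517, -0.027, 0.996, -0.02], TCP at [191.94, 621.029, 231.313] pointing down, gripper open.
Joint ranges: [-3.06, 3.06], [-0.37, 2.12], [-1.25, 1.32], [0.18, 2.47], [-1.1, 4.24], [0.23, 1.98], [-2.94, 2.94]. Speed limits (rad/s): [2.57, 2.57, 3.14, 3.14, 3.14, 3.14, 3.14].

INTERFACE

Orientations are given as [roll, pitch, yaw] about the fixed x, y, z axes, in that order (R = Rz(yaw) Ry(pitch) Rx(roll)).
In Python, from cell import ctrl gives the robot as it stands.
- The arm moves only by the tool hand_motion, called after ">>>" as name(argument=value, ...), one argument or row to a line, values as JSON. Schema: {"type":"object","properties":{"ticks":{"type":"array","items":{"type":"array","items":{"type":"array","items":{"type":"number"},"minItems":7,"maxItems":7},"minItems":1,"maxItems":12},"minItems":1,"maxItems":1},"only":{"type":"string"},"quiet":{"type":"boolean"},"lines":{"type":"string"}},"required":["ticks"],"additionalProperties":false}. ticks is a list that holds a single list of rows (three levels of brackets), with 1 to 12 rows, each of 7 numbers: dx, dy, dz in shares of the most that a row can go, 1 being 50 mm, then a rotation vector rx, ry, rz in units of 0.2 rad, then the finger opening in mm; each row shifts and turns the commanded pose from where the row before left it, along the tool's axes as they then stand; what a row does not reach is not made up. A row lasts 1/10 s, in which the tool goes at most 50 mm and 0.15 rad, less where a joint would pass 70% of its speed; a pose out of reach is approached as far as the arm can. The fingers move at their own pace and stop on an object; the grip force is fixed at half the most. Time passes only in rows, so rows that do not move let the fingers close. The tool returns the time, the measured TCP pose, the force, the opening and the grip force at its end. only (a regular expression) keeps the lines of the reply that match it, lines (a string "A,B") keeps lines A to B, and quiet returns only ok. Input that does not fit is refused with a message, and nothing moves.
- ctrl.read_state(): the state, without advancing time (a new reading comes with each control period).
- ctrl.get_image(name): name is "scene" or "top" or "wrist"; returns the picture (400x640x3 uint8, blue, green, red); there is no depth.
- ctrl.calibration(name): a dict with "fx", "fy", "cx", "cy" (pixels), "rvec" (rotation vector, rad) and "tvec" (3), from world to camera coordinates, as OpenCV has them; the wrist camera has in their place "hand_eye" (4x4, takes a point from camera to tool coordinates, whose origin is the TCP and whose axes are the flange's). Camera axes: x right, y down, z forward; pixel columns grow to the right and rows downward; lengths in mm; the calibration is good to about 2 mm. A picture is of the moment at which its call begins: read the wrist's pose just before it. calibration takes no time and is no camera call.
- ctrl.finish_job(): hands the job in; it is judged then, once.
The state is a dict: "clock": time; "qpos": joint angles; "qd": joint speeds; "tau": joint torques, N m; "eef_pos": TCP position; "tool_rot": TCP orientation; "force": force on the tool from outside, world axes, zero at the start; "torque": the same for the moment, N m; "width": finger opening in mm; "gripper_force": force on a finger pad.
Only numpy, scipy, OpenCV 4.12 (cv2) and the standard library are available. Lean on these libraries where they do the work, as an engineer would, in place of code of your own. Each camera call takes 0.05 s, during which the arm holds its last target. There are 200 camera calls.

## Working session

There is one attempt and no reset: what is moved stays moved. The work goes in short steps, Python scripts to look and compute and a tool call to move; the robot and the scene stay as the last step left them, time stands still between calls to the robot, and variables do not carry over. Pictures are saved under pics/ and viewed, at most 14 in all, crops included, and the job is handed in when it is done.

```bash
ls; mkdir -p pics
```

Run:
```python
from cell import ctrl
import cv2,numpy as np
s=ctrl.read_state();print(s)
for n in("scene","top"):
    cv2.imwrite(f"pics/{n}0.png",ctrl.get_image(n));print(n,ctrl.calibration(n))
print(ctrl.calibration("wrist"))
```

```text
cell.py
pics
{'clock': 0.0, 'qpos': array([-1.33678812,  0.62932939,  0.03844655,  1.51838007, -0.02700526,
        0.99627518, -0.01996658]), 'qd': array([-0.00060561,  0.00010092,  0.00074164, -0.00094112,  0.00082674,
        0.00018005,  0.00015311]), 'tau': array([-5.62578327e-05, -5.63399971e+01,  1.22598186e+00, -1.93438107e+01,
        1.09814038e-02,  1.04422291e-02,  9.74405964e-06]), 'eef_pos': array([191.75878266, 620.41927649, 230.3961485 ]), 'tool_rot': array([-3.13971889e+00,  2.22303345e-05,  2.84181103e+00]), 'force': array([-0.03934052, -0.73262243,  0.09948016]), 'torque': array([0.01145659, 0.00958644, 0.02304433]), 'gripper_force': 0.0, 'width': 85.04352197976273}
scene {'fx': 514.1562109746225, 'fy': 514.1562109746225, 'cx': 320.36978375006976, 'cy': 204.90436192091374, 'rvec': array([ 1.88581872, -0.92864354,  0.54530988]), 'tvec': array([-268.6158464 ,  291.73267063,  943.65798021])}
top {'fx': 415.9469754496037, 'fy': 415.9469754496037, 'cx': 320.89119600879155, 'cy': 201.05572482760095, 'rvec': array([ 2.18557925, -2.16589756,  0.06405156]), 'tvec': array([ 110.18436879,  557.04535409, 1096.37805731])}
{'fx': 325.57502364491614, 'fy': 325.57502364491614, 'cx': 327.9831768409945, 'cy': 199.51779058601443, 'hand_eye': array([[ 8.58178512e-04, -9.49858171e-01, -3.12679899e-01,
         7.92956676e+01],
       [ 9.99999359e-01,  1.04623857e-03, -4.33671290e-04,
        -2.20936076e-01],
       [ 7.39063989e-04, -3.12679326e-01,  9.49858459e-01,
        -1.42307724e+02],
       [ 0.00000000e+00,  0.00000000e+00,  0.00000000e+00,
         1.00000000e+00]])}
```
View pics/top0.png

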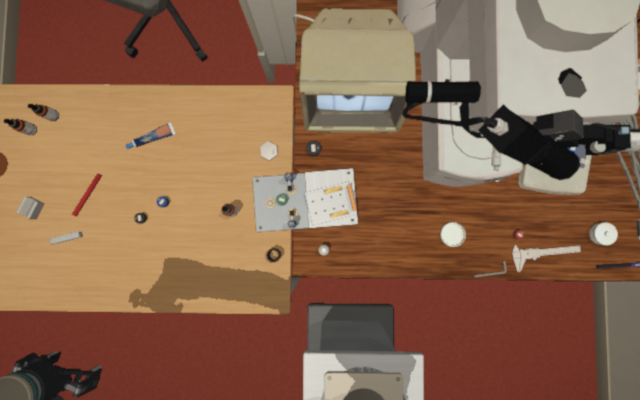

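View pics/scene0.png

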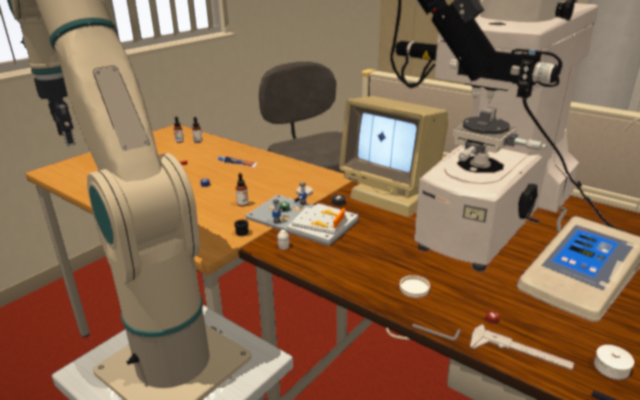

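Top view: mount at px (253–357, 172–230), seat end on the left, plate with orange lip (352,197) on the right, green puck (282,199), dish (453,235), bottle (228,210), and objective (323,250). The loupe, hex block and black puck stand around it.

Create h.py:
```python
import numpy as np,cv2
from cell import ctrl
from scipy.spatial.transform import Rotation as R
def tool():
    s=ctrl.read_state();T=np.eye(4);T[:3,:3]=R.from_euler('xyz',s['tool_rot']).as_matrix();T[:3,3]=s['eef_pos'];return T
def cam(n,T=None):
    c=ctrl.calibration(n);K=np.array([[c['fx'],0,c['cx']],[0,c['fy'],c['cy']],[0,0,1]])
    if n=='wrist': M=T@c['hand_eye']
    else:
        M=np.eye(4);r=cv2.Rodrigues(c['rvec'])[0];M[:3,:3]=r.T;M[:3,3]=-r.T@c['tvec']
    return K,M
def ray(n,uv,T=None):
    K,M=cam(n,T);d=M[:3,:3]@np.linalg.inv(K)@[*uv,1.];return M[:3,3],d
def onz(n,uv,z,T=None):
    o,d=ray(n,uv,T);return o+d*(z-o[2])/d[2]
def proj(n,P,T=None):
    K,M=cam(n,T);p=K@(np.linalg.inv(M)@[*P,1.])[:3];return p[:2]/p[2]
def tri(a,b):
    A=np.zeros((3,3));y=np.zeros(3)
    for o,d in(a,b):
        d=d/np.linalg.norm(d);Q=np.eye(3)-np.outer(d,d);A+=Q;y+=Q@o
    return np.linalg.solve(A,y)
def blobs(im,lo,hi,amin=20,roi=None):
    m=cv2.inRange(cv2.cvtColor(im,cv2.COLOR_BGR2HSV),np.array(lo),np.array(hi))
    if roi: k=np.zeros_like(m);k[roi[1]:roi[3],roi[0]:roi[2]]=1;m=m*k
    n,l,st,c=cv2.connectedComponentsWithStats(m)
    return [(c[i].round(1),st[i][4],st[i][:4],l==i) for i in range(1,n) if st[i][4]>=amin]
```

Run:
```python
from h import *
for k,uv,z in [('puck',(282,199),31),('dish',(453,235),12),('m1',(253,178),12),('m2',(257,231),12),('lip',(352,197),50),('bottle',(228,210),100),('obj',(323,250),46),('loupe',(274,254),34),('blk',(314,148),18),('hex',(268,151),12),('p1',(306,172),32),('p2',(354,170),32),('p3',(357,224),32),('postL?',(292,225),78),('postR?',(291,177),78)]: print(k,onz('top',uv,z).round())
i=cv2.imread('pics/top0.png')[130:280,220:480]
print(tool().round(3))
cv2.imwrite('pics/c.png',cv2.resize(i,None,fx=3,fy=3,interpolation=2))
```

```text
puck [560. 219.  31.]
dish [ 468. -240.   12.]
m1 [618. 301.  12.]
m2 [474. 287.  12.]
lip [565.  33.  50.]
bottle [526. 346. 100.]
obj [426. 108.  46.]
loupe [414. 237.  34.]
blk [701. 135.  18.]
hex [693. 262.  12.]
p1 [633. 156.  32.]
p2 [639.  27.  32.]
p3 [495.  19.  32.]
postL? [490. 187.  78.]
postR? [613. 192.  78.]
[[-9.55000e-01  2.95000e-01 -0.00000e+00  1.91764e+02]
 [ 2.95000e-01  9.55000e-01 -2.00000e-03  6.20527e+02]
 [ 0.00000e+00 -2.00000e-03 -1.00000e+00  2.30518e+02]
 [ 0.00000e+00  0.00000e+00  0.00000e+00  1.00000e+00]]
```

View pics/c.png

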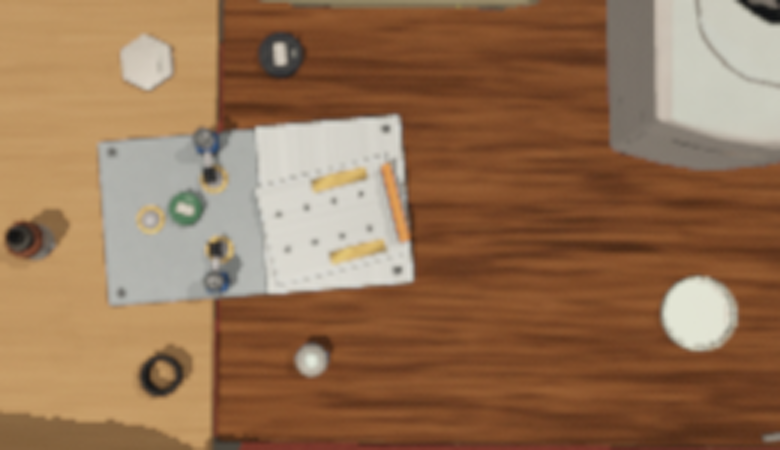

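The crop shows the puck at (282,199), the far ball at (270,203), near-ball rings, rollers, and brass cams. Mount x points to about world +y. I'll move the wrist over it for a closer look.

Units first: shifts go in shares of 50 mm and turns go in units of 0.2 rad. So -35.6 mm is -0.712, -25.6 mm is -0.512.

>>> hand_motion(
  ticks=[
    [[-0.712,-0.512,0,0,0,0,50],[-0.712,-0.512,0,0,0,0,50],[-0.712,-0.512,0,0,0,0,50],[-0.712,-0.512,0,0,0,0,50],[-0.712,-0.512,0,0,0,0,50],[-0.712,-0.512,0,0,0,0,50],[-0.712,-0.512,0,0,0,0,50],[-0.712,-0.512,0,0,0,0,50],[-0.712,-0.512,0,0,0,0,50],[-0.712,-0.512,0,0,0,0,50],[-0.712,-0.512,0,0,0,0,50],[-0.712,-0.512,0,0,0,0,50]],
  ],
)

```text
clock: 1.3
eef_pos: [510.0, 199.7, 231.1]
tool_rot: [-3.141, -0.001, 2.842]
force: [1.3, 0.7, 0.3]
width: 49.9
gripper_force: 0.0
```

>>> hand_motion(
  ticks=[
    [[0,0,0,0,0,-0.625,50],[0,0,0,0,0,-0.625,50],[0,0,0,0,0,-0.625,50],[0,0,0,0,0,0,50],[0,0,0,0,0,0,50]],
  ],
)

```text
clock: 1.8
eef_pos: [509.2, 201.2, 231.1]
tool_rot: [-3.142, -0.001, -3.07]
force: [-0.1, 0.2, -0.1]
width: 50.0
gripper_force: 0.0
```

Run:
```python
from h import *
T=tool();i=ctrl.get_image('wrist');np.save('T1',T);cv2.imwrite('pics/w1.png',i);print(T.round(3))
```

```text
[[-9.97000e-01 -7.20000e-02 -1.00000e-03  5.09196e+02]
 [-7.20000e-02  9.97000e-01 -0.00000e+00  2.01173e+02]
 [ 1.00000e-03 -0.00000e+00 -1.00000e+00  2.31055e+02]
 [ 0.00000e+00  0.00000e+00  0.00000e+00  1.00000e+00]]
```

View pics/w1.png

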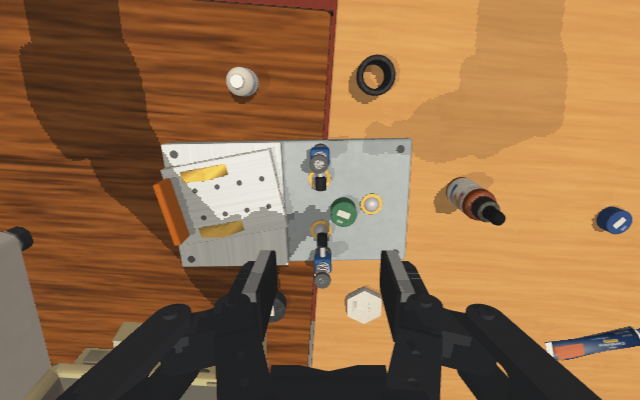

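The wrist view shows the mount with deck corners at (411,138) and (404,260), the puck at (344,212), the far ball at (372,204), and the plate with its lip at (170,212). The plate is turned about 10° relative to the mount. I'll take a second view from a shifted pose.

Converted, -40 mm is -0.8, 20 mm is 0.4.

>>> hand_motion(
  ticks=[
    [[0.4,-0.8,0.4,0,0,0,50],[0.4,-0.8,0.4,0,0,0,50],[0,0,0,0,0,0,50],[0,0,0,0,0,0,50]],
  ],
)

```text
clock: 2.25
eef_pos: [475.1, 117.7, 191.1]
tool_rot: [-3.141, -0.001, -3.07]
force: [0.5, 0.8, 0.4]
width: 50.0
gripper_force: 0.0
```

Run:
```python
from h import *
T=tool();i=ctrl.get_image('wrist');np.save('T2',T);cv2.imwrite('pics/w2.png',i);print(T.round(3))
T1=np.load('T1.npy');a=cv2.imread('pics/w1.png')
for nm,lo,hi in [('green',(40,70,40),(90,255,255)),('orange',(3,150,100),(14,255,255)),('brass',(18,120,120),(32,255,255))]:
  for im,Tx in((a,T1),(i,T)):
    for c,n,bb,_ in blobs(im,lo,hi,40): print(nm,c,n,bb,onz('wrist',c,32,Tx).round(1))
cv2.imwrite('pics/w2c.png',cv2.resize(i[90:330,150:520],None,fx=2.1,fy=2.1,interpolation=2))
```

```text
[[-9.97000e-01 -7.20000e-02 -1.00000e-03  4.75141e+02]
 [-7.20000e-02  9.97000e-01 -0.00000e+00  1.17742e+02]
 [ 1.00000e-03 -0.00000e+00 -1.00000e+00  1.91105e+02]
 [ 0.00000e+00  0.00000e+00  0.00000e+00  1.00000e+00]]
green [343.1 211.1] 472 [331 198  26  29] [554.2 220.6  32. ]
green [420.6 257.4] 539 [405 244  31  32] [550.6 218.5  32. ]
orange [21.1 94. ] 5432 [  0   0  91 166] [ 453.7 -110.8   32. ]
orange [232.4  66.9] 26336 [ 92   0 246 145] [413.1 100.1  32. ]
orange [ 88.5 259.1] 22735 [  0 163 214 203] [635.9 -72.5  32. ]
orange [170.6 211. ] 1188 [152 178  37  68] [568.2  28.4  32. ]
orange [478.6 196.4] 145 [466 190  31  18] [526.1 367.7  32. ]
orange [298.2 266.6] 241 [281 261  33  11] [627.8 173.7  32. ]
orange [292.6 323. ] 3148 [266 274  51  96] [708.5 170.2  32. ]
orange [568.6 350.6] 249 [554 344  29  15] [725.3 530.   32. ]
orange [225.4  15.8] 11401 [  0   0 411  44] [342.2  22.7  32. ]
orange [184.3 154.6] 70113 [  0  17 417 353] [4
[... 1557 characters left out ...]
 [596.8 374.4  32. ]
brass [456.8 308.4] 68 [445 307  21   5] [609.4 268.   32. ]
brass [524.  312.2] 49 [517 310  16   5] [608.9 342.6  32. ]
brass [580.7 331.7] 2722 [508 314 132  38] [629.8 412.7  32. ]
brass [385.  351.1] 263 [378 338  16  28] [672.9 197.1  32. ]
brass [603.1 359.3] 836 [550 352  90  21] [666.  450.8  32. ]
brass [450.3 375.9] 213 [442 367  21  17] [703.4 278.8  32. ]
brass [574.1 369.7] 55 [566 366  18   9] [683.5 422.   32. ]
brass [600.5 379. ] 239 [581 373  41  13] [694.9 457.6  32. ]
brass [631.7 380.3] 124 [620 374  20  13] [694.1 495.2  32. ]
brass [456.1 392.6] 301 [441 385  35  15] [728.4 290.7  32. ]
brass [607.3 394.2] 173 [595 388  24  12] [717.4 473.6  32. ]
```

View pics/w2c.png

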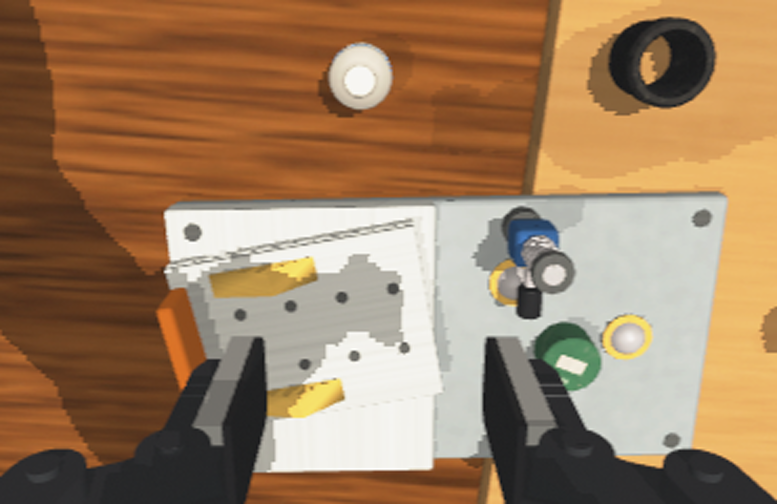

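The second view shows the puck top near (421,262), the far-ball ring at (447,249), deck corners at (495,182) and (480,308), and the slideway corner at (229,189). Next I'll work out the mount, puck and plate poses.

Run:
```python
from h import *
T1,T2=np.load('T1.npy'),np.load('T2.npy');a,b=cv2.imread('pics/w1.png'),cv2.imread('pics/w2.png')
# puck label (white) within green bbox
L=[]
for im,roi in((a,(334,204,354,225)),(b,(408,252,434,274))):
    r=sorted(blobs(im,(0,0,150),(180,90,255),8,roi),key=lambda t:-t[1])[0];L.append(r[0]);print('label',r[:3])
pk=tri(ray('wrist',L[0],T1),ray('wrist',L[1],T2));print('puck tri',pk.round(1))
for im,c,T in((a,L[0],T1),(b,L[1],T2)):print(onz('wrist',c,31,T).round(1))
rg=tri(ray('wrist',(370.7,203.3),T1),ray('wrist',(447.1,249.5),T2));print('ring tri',rg.round(1))
for uv,T in(((370.7,203.3),T1),((447.1,249.5),T2)):print('ring z12',onz('wrist',uv,12,T).round(1))
def sub(im,uv): 
    g=cv2.cvtColor(im,cv2.COLOR_BGR2GRAY);p=np.float32([[uv]]);cv2.cornerSubPix(g,p,(4,4),(-1,-1),(3,30,.01));return p[0,0]
for nm,uv,T,im,z in [('A',(411,138),T1,a,12),('A',(495,182.5),T2,b,12),('B',(404,260),T1,a,12),('B',(480,308),T2,b,12),('C',(162,145),T1,a,20.5),('C',(228.6,188.6),T2,b,20.5),('D',(183,266),T1,a,20.5)]:
    q=sub(im,uv);print(nm,q,onz('wrist',q,z,T).round(1))
for v,n in((a,'1'),(b,'2')):pass
t=cv2.imread('pics/top0.png')
for c,n,bb,_ in blobs(t,(0,0,190),(180,60,255),200,(430,210,480,260)):print('dish top',c,n,bb,onz('top',c,12).round(1))
for c,n,bb,_ in blobs(t,(40,70,40),(90,255,255),10,(260,180,300,220)):print('green top',c,n,bb,onz('top',c,31).round(1))
s=cv2.imread('pics/scene0.png')
for c,n,bb,_ in blobs(s,(0,0,190),(180,60,255),100,(390,265,440,305)):print('dish scene',c,n,bb,onz('scene',c,12).round(1))
```

```text
label (array([343.2, 214. ]), np.int32(85), array([336, 210,  15,   9], dtype=int32))
label (array([421.7, 263.4]), np.int32(107), array([414, 259,  16,  10], dtype=int32))
puck tri [558.  221.1  31. ]
[558.  221.1  31. ]
[557.9 221.1  31. ]
ring tri [550.1 253.9   9.9]
ring z12 [549.4 253.6  12. ]
ring z12 [549.1 252.9  12. ]
A [410.08463 138.64183] [471.5 288.2  12. ]
A [495.23404 183.15976] [471.2 288.   12. ]
B [401.4152 260.5142] [621.4 300.2  12. ]
B [480. 308.] [621.1 305.3  12. ]
C [160.3636  144.71074] [496.7  17.7  20.5]
C [227.59402 190.57176] [496.4  17.5  20.5]
D [182.22319 266.22028] [644.3  31.4  20.5]
dish top [451.9 233.8] 389 [441 223  22  23] [ 471.6 -236.9   12. ]
green top [281.9 200.9] 21 [277 197  10   7] [554.9 219.2  31. ]
dish scene [414.3 286.1] 317 [401 279  27  15] [ 458.8 -243.2   12. ]
```

Converted, 24.3 mm is 0.486, -22.5 mm is -0.45, -0.005 rad is -0.025.

>>> hand_motion(
  ticks=[
    [[-0.45,0.486,0.4,0,0,-0.025,50],[-0.45,0.486,0.4,0,0,-0.025,50],[-0.45,0.486,0.4,0,0,-0.025,50],[-0.45,0.486,0.4,0,0,-0.025,50],[0,0,0.4,0,0,0,50],[0,0,0.4,0,0,0,50],[0,0,0,0,0,0,50],[0,0,0,0,0,0,50]],
  ],
)

```text
clock: 3.1
eef_pos: [557.5, 224.3, 71.6]
tool_rot: [3.141, 0.001, -3.045]
force: [0.5, 0.1, -0.1]
width: 50.4
gripper_force: 0.0
```

Run:
```python
from h import *
T=tool();print((T[:3,:3].T@(np.array([558,221.1,22.5])-T[:3,3])).round(1))
```

```text
[-0.2 -3.2 49.1]
```

Converted, -3.2 mm is -0.064, 15 mm is 0.3.

>>> hand_motion(
  ticks=[
    [[-0.004,-0.064,0.3,0,0,0,50],[0,0,0.3,0,0,0,50],[0,0,0.24,0,0,0,50],[0,0,0.14,0,0,0,50],[0,0,0,0,0,0,50],[0,0,0,0,0,0,25],[0,0,0,0,0,0,25],[0,0,0,0,0,0,25],[0,0,0,0,0,0,25],[0,0,0,0,0,0,25],[0,0,0,0,0,0,25]],
  ],
)

```text
clock: 4.2
eef_pos: [558.1, 219.9, 22.9]
tool_rot: [3.141, 0.001, -3.046]
force: [0.2, -0.3, 5.8]
width: 27.0
gripper_force: 59.5
```

Converted, -45 mm is -0.9, -40 mm is -0.8.

>>> hand_motion(
  ticks=[
    [[0,0,-0.4,0,0,0,25],[0,0,-0.8,0,0,0,25],[0,0,-0.9,0,0,0,25],[0,0,-0.9,0,0,0,25],[0,0,0,0,0,0,25],[0,0,0,0,0,0,25]],
  ],
)

```text
clock: 4.8
eef_pos: [557.9, 219.8, 173.1]
tool_rot: [3.141, 0.002, -3.046]
force: [-1.3, 0.9, -1.1]
width: 27.0
gripper_force: 59.2
```

Run:
```python
from h import *
T=tool();i=ctrl.get_image('wrist');np.save('T3',T);t=ctrl.get_image('scene');cv2.imwrite('pics/w3.png',i)
o=np.vstack([cv2.resize(i[200:400,200:460],(520,400)),cv2.resize(t[150:250,230:360],(520,200))[:200]]);cv2.imwrite('pics/w3c.png',o[:600])
```

```text
(no output)
```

View pics/w3c.png

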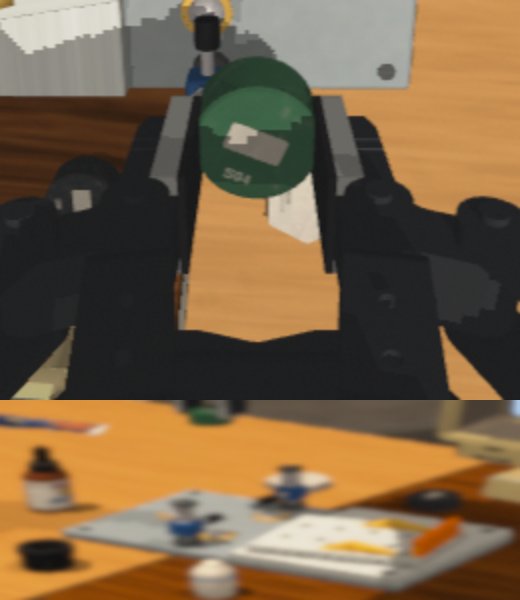

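The puck is held upright, with its centre near (328,264) in the wrist frame, and the mount is undisturbed. I'll head to the dish and stop short for a look.

>>> hand_motion(
  ticks=[
    [[0.166,-0.824,0,0,0,0,25],[0.166,-0.824,0,0,0,0,25],[0.166,-0.824,0,0,0,0,25],[0.166,-0.824,0,0,0,0,25],[0.166,-0.824,0,0,0,0,25],[0.166,-0.824,0,0,0,0,25],[0.166,-0.824,0,0,0,0,25],[0.166,-0.824,0,0,0,0,25],[0.166,-0.824,0,0,0,0,25],[0.166,-0.824,0,0,0,0,25],[0.166,-0.824,0,0,0,0,25],[0,0,0,0,0,0,25]],
  ],
)

```text
clock: 6.1
eef_pos: [506.5, -248.0, 170.3]
tool_rot: [-3.138, -0.004, -3.057]
force: [0.1, 0.1, -1.3]
width: 26.8
gripper_force: 59.3
```

>>> hand_motion(
  ticks=[
    [[0,0,0,0,0,0,25],[0,0,0,0,0,0,25]],
  ],
)

```text
clock: 6.3
eef_pos: [509.2, -238.4, 171.0]
tool_rot: [3.139, -0.002, -3.045]
force: [0.9, 1.0, -0.8]
width: 26.8
gripper_force: 59.3
```

Run:
```python
from h import *
T=tool();i=ctrl.get_image('wrist');np.save('T4',T);cv2.imwrite('pics/w4.png',i)
print(T[:3,3].round(1))
print('label',onz('wrist',(328,272),173.1+8.5,np.load('T3.npy')).round(1))
for c,n,bb,_ in blobs(i,(0,0,150),(180,70,255),800,None):print('dish',c,n,bb,onz('wrist',c,2,T).round(1))
```

```text
[ 509.2 -238.4  171. ]
label [558.1 219.2 181.6]
dish [95.9 53. ] 5163 [  0   0 157  90] [ 416.9 -452.1    2. ]
dish [331.3 137.4] 3829 [297 103  70  70] [ 469.8 -239.4    2. ]
dish [606.7 266. ] 4727 [562 192  78 134] [577.7  70.4   2. ]
dish [ 76.8 277.2] 13366 [  0 217 147 157] [ 646.8 -500.3    2. ]
dish [236.4 287. ] 1359 [203 269  63  38] [ 642.4 -327.1    2. ]
dish [328.  333.6] 4971 [288 288  81  83] [ 694.9 -220.6    2. ]
```

View pics/w4.png

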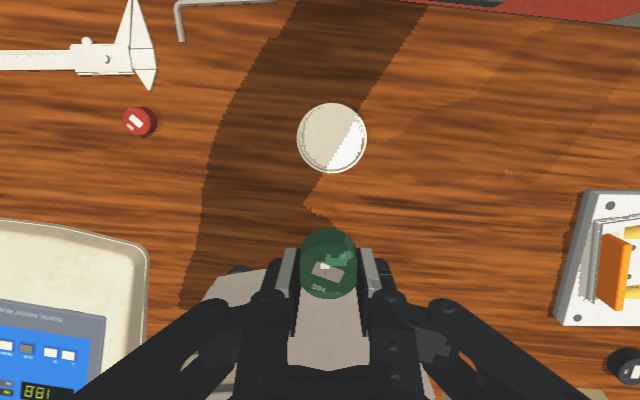

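The dish is at (332,138) and the puck is well held. I'll move closer and take a second look at the dish for its height.

Converted, 25 mm is 0.5, 10 mm is 0.2.

>>> hand_motion(
  ticks=[
    [[0.2,0.03,0.5,0,0,0,25],[0.2,0.03,0.5,0,0,0,25],[0,0,0,0,0,0,25],[0,0,0,0,0,0,25],[0,0,0,0,0,0,25]],
  ],
)

```text
clock: 6.85
eef_pos: [491.5, -238.7, 123.5]
tool_rot: [-3.141, 0.003, -3.045]
force: [-0.7, 0.6, -0.9]
width: 26.6
gripper_force: 59.3
```

Run:
```python
from h import *
T=tool();i=ctrl.get_image('wrist');T4=np.load('T4.npy');a=cv2.imread('pics/w4.png');print(T[:3,3].round(1))
C=[]
for im,X in((a,T4),(i,T)):
    r=[b for b in blobs(im,(0,0,140),(180,90,255),1500) if abs(b[0][0]-332)<40 and 90<b[0][1]<215]
    for b in r:
        cs,_=cv2.findContours(b[3].astype('uint8'),0,2);e=cv2.minEnclosingCircle(max(cs,key=cv2.contourArea));print(b[:3],e,onz('wrist',e[0],12,X).round(1));C.append(ray('wrist',e[0],X))
print(tri(C[0],C[1]).round(1))
```

```text
[ 491.5 -238.7  123.5]
(array([331.3, 137.6]), np.int32(3886), array([297, 103,  70,  70], dtype=int32)) ((331.4041442871094, 137.63270568847656), 35.26241683959961) [ 468.7 -239.5   12. ]
(array([330.6, 166.6]), np.int32(5063), array([291, 127,  81,  80], dtype=int32)) ((330.6778259277344, 166.92578125), 40.49113845825195) [ 468.5 -239.6   12. ]
[ 469.  -239.5    9.8]
```

Converted, 20 mm is 0.4, 25 mm is 0.5.

>>> hand_motion(
  ticks=[
    [[0.228,0.018,0.5,0,0,0,25],[0.228,0.018,0.5,0,0,0,25],[0,0,0.5,0,0,0,25],[0,0,0.4,0,0,0,25],[0,0,0.14,0,0,0,25],[0,0,0,0,0,0,25],[0,0,0,0,0,0,25],[0,0,0,0,0,0,25]],
  ],
)

```text
clock: 7.7
eef_pos: [467.8, -239.8, 21.5]
tool_rot: [-3.141, 0.002, -3.046]
force: [-0.4, -0.1, 0.2]
width: 26.9
gripper_force: 59.3
```

Converted, 4 mm is 0.08, 2 mm is 0.04.

>>> hand_motion(
  ticks=[
    [[0,0,0.08,0,0,0,25],[0,0,0.04,0,0,0,25],[0,0,0.03,0,0,0,25],[0,0,0,0,0,0,25],[0,0,0,0,0,0,25],[0,0,0,0,0,0,25]],
  ],
)

```text
clock: 8.3
eef_pos: [466.8, -239.4, 13.0]
tool_rot: [-3.142, 0.0, -3.046]
force: [-0.3, 0.8, 4.5]
width: 26.8
gripper_force: 59.8
```

>>> hand_motion(
  ticks=[
    [[0,0,0,0,0,0,32],[0,0,0,0,0,0,36],[0,0,0,0,0,0,44],[0,0,-0.1,0,0,0,44],[0,0,-0.5,0,0,0,44],[0,0,-0.9,0,0,0,44],[0,0,-0.9,0,0,0,44],[-0.4,0,0,0,0,0,44],[-0.4,0,0,0,0,0,44],[0,0,0,0,0,0,44],[0,0,0,0,0,0,44]],
  ],
)

```text
clock: 9.4
eef_pos: [505.8, -235.4, 132.7]
tool_rot: [3.141, -0.001, -3.046]
force: [-0.7, 0.1, 1.0]
width: 44.1
gripper_force: 0.0
```

Run:
```python
from h import *
T=tool();i=ctrl.get_image('wrist');cv2.imwrite('pics/w5.png',cv2.resize(i[60:300,180:480],None,fx=2,fy=2));print(T[:3,3].round(1))
for b in blobs(i,(40,70,40),(90,255,255),100):print(b[:3],onz('wrist',b[0],15,T).round(1))
```

```text
[ 505.8 -235.4  132.7]
(array([327.8, 146.1]), np.int32(869), array([310, 127,  36,  40], dtype=int32)) [ 467.1 -239.9   15. ]
```

View pics/w5.png

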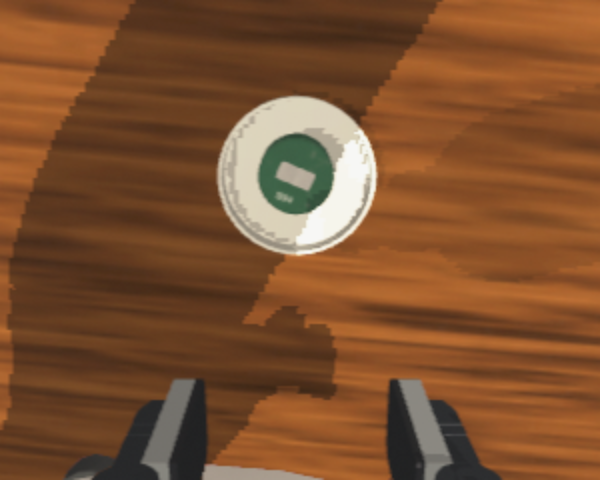

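The puck stands upright in the middle of the dish (disc at about (328,146)). Next I'll look at the plate.

Converted, 36.8 mm is 0.736, -15.3 mm is -0.306.

>>> hand_motion(
  ticks=[
    [[-0.306,0.736,-0.18,0,0,0,44],[-0.306,0.736,-0.18,0,0,0,44],[-0.306,0.736,-0.18,0,0,0,44],[-0.306,0.736,-0.18,0,0,0,44],[-0.306,0.736,-0.18,0,0,0,44],[-0.306,0.736,-0.18,0,0,0,44],[-0.306,0.736,-0.18,0,0,0,44],[-0.306,0.736,-0.18,0,0,0,44],[0,0,0,0,0,0,44],[0,0,0,0,0,0,44],[0,0,0,0,0,0,44]],
  ],
)

```text
clock: 10.55
eef_pos: [599.3, 66.8, 204.1]
tool_rot: [-3.14, -0.002, -3.049]
force: [-0.3, -0.2, -0.2]
width: 44.0
gripper_force: 0.0
```

Run:
```python
from h import *
T=tool();i=ctrl.get_image('wrist');np.save('T6',T);cv2.imwrite('pics/w6.png',i);cv2.imwrite('pics/w6c.png',cv2.resize(i[40:300,150:500],None,fx=2.2,fy=2.2,interpolation=2));print(T.round(3))
for nm,lo,hi in [('orange',(3,180,120),(14,255,255)),('brass',(18,120,120),(32,255,255))]:
    for c,n,bb,_ in blobs(i,lo,hi,100,(150,40,400,290)): print(nm,c,n,bb,onz('wrist',c,40,T).round(1))
```

```text
[[-9.96000e-01 -9.30000e-02 -2.00000e-03  5.99312e+02]
 [-9.30000e-02  9.96000e-01 -2.00000e-03  6.68330e+01]
 [ 2.00000e-03 -2.00000e-03 -1.00000e+00  2.04122e+02]
 [ 0.00000e+00  0.00000e+00  0.00000e+00  1.00000e+00]]
orange [300.   51.3] 3943 [207  40 193  28] [488.6  31.2  40. ]
orange [247.   92.9] 1446 [206  79  80  27] [527.1 -13.8  40. ]
orange [301.7 138. ] 208 [293 101  17  78] [562.4  37.7  40. ]
orange [251.  156.4] 6154 [205 107  87 108] [584.2  -9.   40. ]
orange [159.2 228.3] 315 [150 217  24  23] [ 667.3 -100.9   40. ]
orange [365.5 231.7] 1050 [330 222  70  23] [651.1 109.3  40. ]
orange [339.6 246. ] 215 [303 242  66   9] [669.7  84.6  40. ]
orange [164.8 254.9] 333 [150 248  31  15] [697.3 -97.1  40. ]
orange [326.2 272.6] 2532 [284 251  89  39] [702.2  73.6  40. ]
orange [167.5 277.4] 832 [150 264  40  26] [724.3 -95.8  40. ]
brass [337.5  95.3] 733 [310  85  55  22] [521.5  67.1  40. ]
brass [294.9 123.1] 112 [290 103  11  46] [549.5  30.6  40. ]
brass [348.  165.5] 653 [322 156  52  19] [584.3  83.7  40. ]
```

View pics/w6c.png

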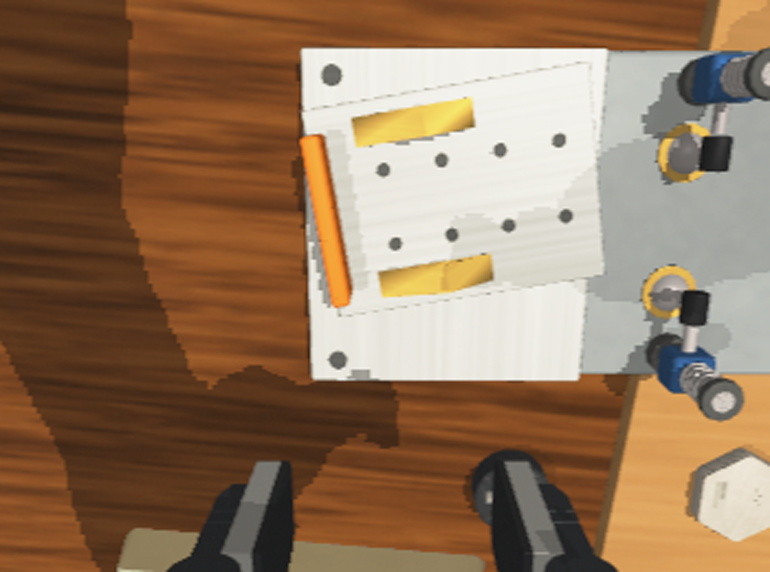

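The lip's top edge runs from (293,102) to (305,178), the cam crests are at about (343,95) and (353,165), and the plate is turned about 8° clockwise relative to the mount as seen from above. I'll compute its pose.

Add to h.py:
```python
th=np.radians(95.3);MX=np.array([np.cos(th),np.sin(th)]);MY=np.array([-MX[1],MX[0]]);MO=np.array([552.6,217.4])
def mt(P): d=np.array(P)[:2]-MO;return np.array([d@MX,d@MY]).round(1)
def wd(x,y): return (MO+x*MX+y*MY).round(1)
```

Run:
```python
from h import *
T=np.load('T6.npy');f=lambda u,v,z:onz('wrist',(u/2.2+150,v/2.2+40),z,T)
l1,l2=f(314,137,56.5),f(341,304,56.5);c1,c2=f(425,121,43.5),f(446,275,43.5)
# two view height check of left lip end and cam crest uses w1
print('lip',l1.round(1),l2.round(1),np.linalg.norm(l1-l2),'yaw',np.degrees(np.arctan2(*(l1-l2)[[1,0]]))-90)
print('cams',c1.round(1),c2.round(1),np.linalg.norm(c1-c2),'yaw',np.degrees(np.arctan2(*(c1-c2)[[1,0]]))-90)
print('mt lip mid',mt((l1+l2)/2),'cam mid',mt((c1+c2)/2))
for n,u,v,z in[('slC',302,49,20.5),('slD',312,380,20.5),('slE',607,49,20.5),('slF',581,380,20.5),('ringL',685,153,12),('ringR',668,292,12)]:
    p=f(u,v,z);print(n,p.round(1),mt(p))
```

```text
lip [530.7  29.2  56.5] [596.4  44.4  56.5] 67.38672368294945 yaw -256.92709450280904
cams [520.8  72.   43.5] [582.7  87.8  43.5] 63.857293751211415 yaw -255.66194929804806
mt lip mid [-180.8    5.8] cam mid [-136.8   13.6]
slC [497.   18.3  20.5] [-193.1   73.8]
slD [645.   31.3  20.5] [-193.8  -74.8]
slE [485.  146.1  20.5] [-64.8  73.9]
slF [632.7 161.2  20.5] [-63.3 -74.5]
ringL [523.5 191.4  12. ] [-23.2  31.4]
ringR [587.3 197.4  12. ] [-23.1 -32.7]
```

Units first: shifts go in shares of 50 mm and turns go in units of 0.2 rad. So 30 mm is 0.6, 14 mm is 0.28, -0.075 rad is -0.375.

```bash
sed -i 's/552.6,217.4/553.0,218.4/' h.py
```

>>> hand_motion(
  ticks=[
    [[0,0,0,0,0,-0.375,44],[0,0,0,0,0,-0.375,44],[0.28,-0.138,0.6,0,0,0,44],[0.28,-0.138,0.6,0,0,0,44],[0.28,-0.138,0.6,0,0,0,44],[0,0,0.6,0,0,0,44],[0,0,0,0,0,0,44],[0,0,0,0,0,0,44],[0,0,0,0,0,0,44]],
  ],
)

```text
clock: 11.5
eef_pos: [566.1, 38.6, 86.3]
tool_rot: [-3.141, 0.003, -2.897]
force: [0.4, -0.2, 0.7]
width: 44.3
gripper_force: 0.0
```

Run:
```python
from h import *
T6,T2=np.load('T6.npy'),np.load('T2.npy');print('lip end tri',tri(ray('wrist',(292.7,102.3),T6),ray('wrist',(232.4,229.5),T2)).round(1))
T=tool();print((T[:3,:3].T@(np.array([563.5,36.8,38])-T[:3,3])).round(1))
```

```text
lip end tri [531.1  26.6  36.9]
[ 3.1 -1.1 48.3]
```

Run:
```python
from h import *
T6,T2,T1=np.load('T6.npy'),np.load('T2.npy'),np.load('T1.npy')
for T,n in((T2,'w2'),(T1,'w1')):
    p=proj('wrist',(530.7,29.2,56.5),T);q=proj('wrist',(530.7,29.2,32.5),T);print(n,p,q,(p-[150,90])*2.1)
    im=cv2.imread(f'pics/{n}.png');m=cv2.inRange(cv2.cvtColor(im,cv2.COLOR_BGR2HSV),(3,190,120),(14,255,255))
    x,y=p.astype(int);ys,xs=np.nonzero(m[y-25:y+30,x-25:x+30]);
    c=max(cv2.findContours(m[y-25:y+60,x-25:x+40],0,2)[0],key=cv2.contourArea);print(cv2.approxPolyDP(c,2,True)[:,0]+[x-25,y-25])
```

```text
w2 [229.79196904 237.84978128] [236.68811244 227.70474708] [167.56313499 310.48454069]
[[232 228]
 [224 240]
 [236 275]
 [240 266]
 [247 260]
 [238 230]]
w1 [157.45417411 184.80448776] [168.53397618 178.83213928] [ 15.65376563 199.0894243 ]
[[165 179]
 [154 184]
 [153 188]
 [173 242]
 [180 243]
 [188 233]
 [170 181]]
```

Lip height agrees across views: the predicted top end fits the contours in both. I'll descend around the lip and grip it.

Converted, 3.1 mm is 0.062, -1.1 mm is -0.022.

>>> hand_motion(
  ticks=[
    [[0.062,-0.022,0.24,0,0,0,44],[0,0,0.28,0,0,0,44],[0,0,0.28,0,0,0,44],[0,0,0.16,0,0,0,44],[0,0,0,0,0,0,44],[0,0,0,0,0,0,25],[0,0,0,0,0,0,14],[0,0,0,0,0,0,14]],
  ],
)

```text
clock: 12.3
eef_pos: [562.4, 37.1, 37.3]
tool_rot: [-3.141, 0.001, -2.896]
force: [-0.6, 0.1, 0.1]
width: 14.1
gripper_force: 0.0
```

>>> hand_motion(
  ticks=[
    [[0,0,0,0,0,0,4],[0,0,0,0,0,0,4],[0,0,0,0,0,0,4],[0,0,0,0,0,0,4]],
  ],
)

```text
clock: 12.7
eef_pos: [562.5, 37.0, 37.4]
tool_rot: [-3.141, 0.001, -2.897]
force: [-0.2, -1.0, 6.5]
width: 6.6
gripper_force: 60.5
```

Run:
```python
from h import *
T=tool();print(mt(T[:3,3]),np.degrees(np.arctan2(T[1,1],T[0,1]))-95.3)
```

```text
[-181.5    7.3] 8.742209009214903
```

>>> hand_motion(
  ticks=[
    [[0,0,0,0,0,0.25,4],[0,0,0,0,0,0.25,4],[0,0,0,0,0,0.265,4],[-0.064,0,0,0,0,0,4],[-0.06,0,0,0,0,0,4],[0,0,0,0,0,0,4],[0,0,0,0,0,0,4]],
  ],
)

```text
clock: 13.4
eef_pos: [568.5, 37.7, 37.4]
tool_rot: [3.142, 0.001, -3.049]
force: [-0.8, -0.4, 6.0]
width: 6.6
gripper_force: 60.7
```

Run:
```python
from h import *
T=tool();i=ctrl.get_image('wrist');np.save('T7',T);cv2.imwrite('pics/w7.png',i);cv2.imwrite('pics/w7c.png',cv2.resize(i[:330,180:640],None,fx=1.7,fy=1.7,interpolation=2));print(mt(T[:3,3]),np.degrees(np.arctan2(T[1,1],T[0,1]))-95.3)
for c,n,bb,_ in blobs(i,(18,120,120),(32,255,255),100,(200,0,560,330)): print(c,n,bb,mt(onz('wrist',c,40,T)))
```

```text
[-181.4    1.3] -0.004014694672733299
[415.8 199.7] 2960 [362 186 108  32] [-142.3   34.8]
[445.8 308.4] 118 [434 305  20  11] [-122.2  -23.3]
```

View pics/w7c.png

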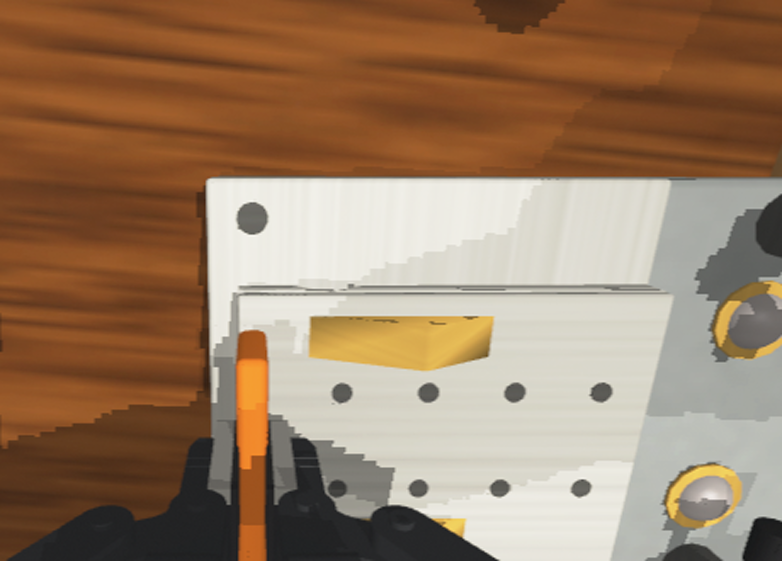

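The plate is now parallel to the slideway edge. Its side edge shows at crop row 294 and the slideway edge at row 179. I'll compute the lateral offset.

Run:
```python
from h import *
T=np.load('T7.npy');f=lambda u,v,z:mt(onz('wrist',(u/1.7+180,v/1.7),z,T))
print('plate edge',f(260,295,32.5),f(450,294,32.5),f(640,294,32.5));print('slide edge',f(450,179,20.5),f(640,179,20.5),f(240,179,20.5))
print('lip left end top',f(252,358,56.5),'crest',f(428,318,43.5),f(425,370,43.5),'ring',f(752,320,12),f(705,497,12))
```

```text
plate edge [-179.7   45. ] [-127.9   45.3] [-76.2  45.4]
slide edge [-127.2   75. ] [-74.7  75.1] [-185.2   75. ]
lip left end top [-181.9   35.5] crest [-136.9   41.7] [-136.2   27.4] ring [-24.3  32.1] [-22.5 -32.7]
```

Lateral offset is about 0.3 mm. Now I'll slide it in.

>>> hand_motion(
  ticks=[
    [[-0.006,0.12,0,0,0,0,4],[0,0.18,0,0,0,0,4],[0,0.18,0,0,0,0,4],[0,0.18,0,0,0,0,4],[0,0.18,0,0,0,0,4],[0,0.18,0,0,0,0,4],[0,0.18,0,0,0,0,4],[0,0.18,0,0,0,0,4],[0,0.12,0,0,0,0,4],[0,0.06,0,0,0,0,4],[0,0,0,0,0,0,4],[0,0,0,0,0,0,4]],
  ],
)

```text
clock: 14.65
eef_pos: [561.9, 115.6, 37.4]
tool_rot: [3.141, 0.002, -3.049]
force: [-0.2, -0.3, 4.5]
width: 6.7
gripper_force: 60.6
```

Run:
```python
from h import *
T=tool();print(mt(T[:3,3]),np.degrees(np.arctan2(T[1,1],T[0,1]))-95.3)
```

```text
[-103.2    0.6] -0.003912558630574381
```

>>> hand_motion(
  ticks=[
    [[0.008,0.08,0,0,0,0,4],[0,0.08,0,0,0,0,4],[0,0.08,0,0,0,0,4],[0,0.08,0,0,0,0,4],[0,0.08,0,0,0,0,4],[0,0.06,0,0,0,0,4],[0,0.06,0,0,0,0,4],[0,0,0,0,0,0,4]],
  ],
)

```text
clock: 15.45
eef_pos: [559.8, 135.4, 37.7]
tool_rot: [-3.135, 0.001, -3.053]
force: [1.0, -10.5, 7.6]
width: 6.8
gripper_force: 61.1
```

Run:
```python
from h import *
T=tool();print(mt(T[:3,3]),np.degrees(np.arctan2(T[1,1],T[0,1]))-95.3)
```

```text
[-83.3   0.9] -0.22483786272668738
```

>>> hand_motion(
  ticks=[
    [[0,0.06,0,0,0,0,4],[0,0.06,0,0,0,0,4],[0,0.06,0,0,0,0,4],[0,0.04,0,0,0,0,4],[0,0.04,0,0,0,0,4],[0,0,0,0,0,0,4],[0,0,0,0,0,0,4]],
  ],
)

```text
clock: 16.15
eef_pos: [558.7, 146.2, 37.5]
tool_rot: [-3.133, 0.0, -3.054]
force: [1.4, -12.5, 8.1]
width: 6.2
gripper_force: 61.1
```

Run:
```python
from h import *
T=tool();print(mt(T[:3,3]),np.degrees(np.arctan2(T[1,1],T[0,1]))-95.3)
```

```text
[-72.4   1. ] -0.3054343463574867
```

Converted, 2 mm is 0.04.

>>> hand_motion(
  ticks=[
    [[0,0.04,0,0,0,0,4],[0,0.04,0,0,0,0,4],[0,0,0,0,0,0,4],[0,0,0,0,0,0,4]],
  ],
)

```text
clock: 16.55
eef_pos: [558.0, 154.5, 37.4]
tool_rot: [-3.138, 0.001, -3.052]
force: [-0.5, -5.1, 5.3]
width: 6.5
gripper_force: 61.1
```

Run:
```python
from h import *
T=tool();print(mt(T[:3,3]),np.degrees(np.arctan2(T[1,1],T[0,1]))-95.3)
```

```text
[-64.1   0.9] -0.15668237253839834
```

>>> hand_motion(
  ticks=[
    [[0,0.04,0,0,0,0,4],[0,0.02,0,0,0,0,4],[0,0,0,0,0,0,4],[0,0,0,0,0,0,4]],
  ],
)

```text
clock: 16.95
eef_pos: [555.9, 161.9, 35.5]
tool_rot: [3.141, -0.001, -3.049]
force: [3.0, 2.0, -14.0]
width: 6.4
gripper_force: 58.6
```

Run:
```python
from h import *
T=tool();print(mt(T[:3,3]),np.degrees(np.arctan2(T[1,1],T[0,1]))-95.3)
```

```text
[-56.5   2.3] -0.011919029983843643
```

>>> hand_motion(
  ticks=[
    [[0,0,0,0,0,0,12],[0,0,0,0,0,0,20],[0,0,0,0,0,0,26],[0,0,0,0,0,0,26],[0,0,0,0,0,0,26]],
  ],
)

```text
clock: 17.45
eef_pos: [556.8, 161.1, 37.1]
tool_rot: [3.141, 0.0, -3.049]
force: [-0.0, 1.1, -0.3]
width: 26.0
gripper_force: 0.0
```

Run:
```python
from h import *
T=tool();i=ctrl.get_image('wrist');np.save('T8',T);cv2.imwrite('pics/w8.png',i);cv2.imwrite('pics/w8c.png',cv2.resize(i[:330,180:640],None,fx=1.7,fy=1.7,interpolation=2));print(mt(T[:3,3]))
```

```text
[-57.4   1.5]
```

View pics/w8c.png

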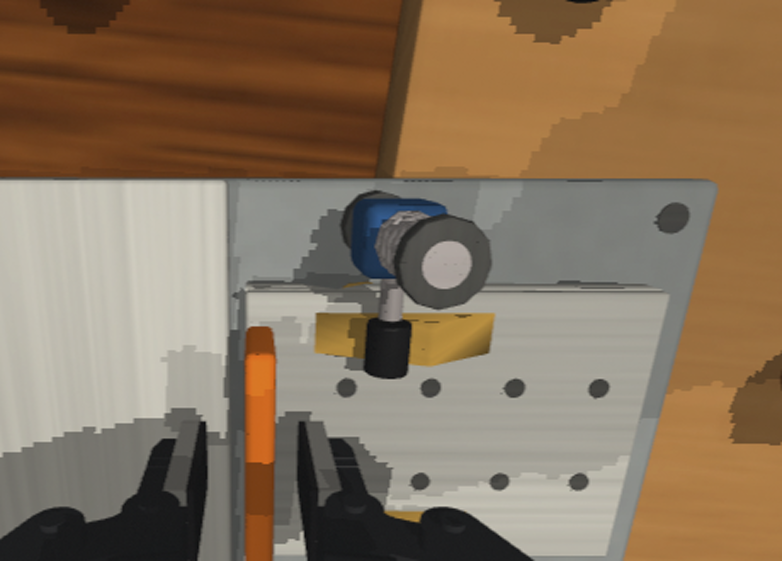

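The plate sits past the rollers with the roller on the cam's rear slope; front-left corner at crop (669,291). I'll check its pose, then give the lip a confirming push with the rear finger.

Run:
```python
from h import *
T=np.load('T8.npy');f=lambda u,v,z:mt(onz('wrist',(u/1.7+180,v/1.7),z,T))
print('corner',f(669,291,28),'rear edge',f(247,290,28),'lip end',f(260,355,52),'deck corner',f(716,183,12),'slide end',f(227,181,20.5))
```

```text
corner [58.8 45.5] rear edge [-59.3  45.7] lip end [-55.9  35. ] deck corner [77.2 73.9] slide end [-64.8  74.7]
```

>>> hand_motion(
  ticks=[
    [[0,0.1,0,0,0,0,26],[0,0.08,0,0,0,0,26],[0,0.06,0,0,0,0,26],[0,0.04,0,0,0,0,26],[0,0.04,0,0,0,0,26],[0,0.04,0,0,0,0,26],[0,0.04,0,0,0,0,26],[0,0,0,0,0,0,26],[0,0,0,0,0,0,26]],
  ],
)

```text
clock: 18.4
eef_pos: [555.5, 173.1, 37.2]
tool_rot: [-3.133, -0.002, -3.054]
force: [1.0, -15.1, 7.2]
width: 25.9
gripper_force: 7.3
```

Run:
```python
from h import *
T=tool();print(mt(T[:3,3]))
```

```text
[-45.4   1.7]
```

The lip resists a 15 N push, so it's home. I'll back off, rise and take a final check.

>>> hand_motion(
  ticks=[
    [[0,-0.2,0,0,0,0,26],[0,-0.18,0,0,0,0,26],[0,0,0,0,0,0,26],[0,0,0,0,0,0,26],[0,0,-0.16,0,0,0,26],[0,0,-0.4,0,0,0,26],[0,0,-0.6,0,0,0,26],[0,0,-0.8,0,0,0,26],[-0.2,0,-0.8,0,0,0,26],[-0.6,0,-0.6,0,0,0,26],[0,0,0,0,0,0,26],[0,0,0,0,0,0,26]],
  ],
)

```text
clock: 19.6
eef_pos: [596.5, 166.5, 205.7]
tool_rot: [3.141, 0.001, -3.049]
force: [0.1, -0.2, -0.9]
width: 25.9
gripper_force: 0.0
```

>>> hand_motion(
  ticks=[
    [[0,0,0,0,0,0,26],[0,0,0,0,0,0,26]],
  ],
)

```text
clock: 19.8
eef_pos: [594.7, 165.7, 203.5]
tool_rot: [-3.141, -0.003, -3.049]
force: [-0.2, -0.9, 0.7]
width: 26.2
gripper_force: 0.0
```

Run:
```python
from h import *
T=tool();i=ctrl.get_image('wrist');np.save('T9',T);t=ctrl.get_image('top');cv2.imwrite('pics/w9.png',i)
o=np.hstack([cv2.resize(i[60:300,200:480],None,fx=1.7,fy=1.7),cv2.resize(t[130:280,220:480],(320,408)) ]);cv2.imwrite('pics/w9c.png',o);print(o.shape,mt(T[:3,3]),T[2,3])
```

```text
(408, 796, 3) [-56.3 -36.6] 203.4521296113548
```

View pics/w9c.png

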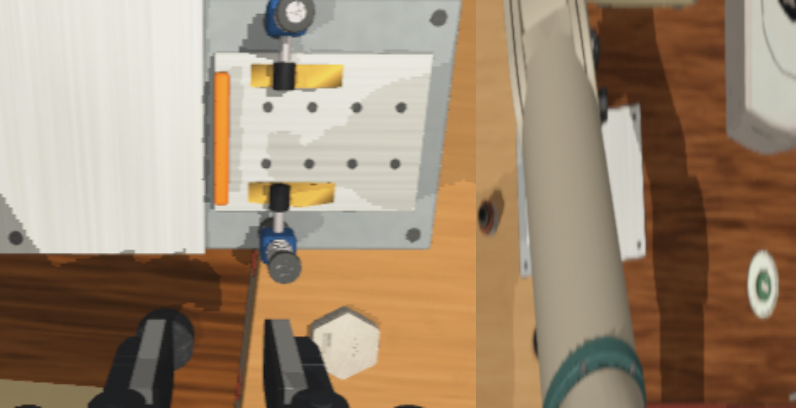

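The plate is square on the seat with both rollers behind the cam crests. The dish still holds the puck and the bystanders are in place. One numeric check of the plate's corners, then I'll hand in.

Run:
```python
from h import *
T=np.load('T9.npy');f=lambda u,v,z:mt(onz('wrist',(u/1.7+200,v/1.7+60),z,T))
for n,u,v,z in[('FL',435,55,28),('FR',415,211,28),('RL',217,54,28),('RR',216,210,28),('lipL',221,72,52),('lipR',221,205,52),('slend',205,252,20.5),('deckscrew',413,235,12),('deckscrewL',438,17,12)]:print(n,f(u,v,z))
```

```text
FL [61.4 43.6]
FR [ 60.3 -44.5]
RL [-57.5  44. ]
RR [-58.  -44.1]
lipL [-55.4  35.2]
lipR [-55.2 -34.7]
slend [-64.9 -73.2]
deckscrew [ 66.7 -64.6]
deckscrewL [66.6 64. ]
```

```bash
python3 -c "
from cell import ctrl
print(ctrl.finish_job())"
```

```text
the job is handed in; nothing more can be done
None
```

I handed the job in at about 20 s: the green specimen is upright in the middle of the dish, and the plate slid in under the rollers. By camera it sits within about 2 mm of home and square, and it held firm against a 15 N push. The bystanders I could see look unmoved; the arm hid some of them in the last overhead picture.

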